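# Clamp the amplifier module in the service fixture

### The job

The amplifier module already lies in its nest on the service fixture. Push the blue clamp strap round on its stud with the side of a finger until it lies over the module against its stop pin, with the red cam lever still up, then press the cam lever fully down so that the rubber foot holds the module. Leave the module lying in its nest and the things around the fixture where they are; nothing is to be picked up.

Things in the scene. Friction and masses are not known exactly. Their poses are not given: they have to be found in the camera images.
- fixture: Aluminium plate 160 x 200 x 12 mm screwed to the bench (it does not move). Origin: centre of the underside, on the bench. z up. The module's nest is on its -y half, the clamp's stud on its +y half. A steel stop pin, 8 mm across, stands at (-18, 3) mm, its top 70 mm above the bench; low fences and dowels (top 22 mm above the bench) surround the module.
- module: Loose finned aluminium amplifier module, 110 x 76 x 34 mm, about 0.6 kg, lying in the nest with its long side along the fixture's x and its top 46 mm above the bench. Origin: centre of its underside. Its centre is 45 mm to the -y side of the fixture's centre.
- stud (a point): Point on the upright axis about which the clamp (strap and lever together) turns, at the plate's top face, 12 mm above the bench; 30 mm to the +y side of the fixture's centre. The module's centre is 75 mm from this axis.
- swing (a joint): Angle of the clamp about the stud, rad. 0: the strap lies over the module against the stop pin, pointing from the stud along the fixture's -y. It grows as the strap swings away, anticlockwise seen from above (at 1.57 the strap points along the fixture's +x); 2.0 is the other end. Starts between about 1.1 and 1.8. Turns with light friction (0.10 N m) and stays where it is left.
- strap_end (a point): On the centre line of the strap's upper face, 80 mm from the stud axis. The strap is a blue steel bar 28 mm wide (14 mm either side of this line) and 12 mm thick, its upper face 72 mm and its underside 60 mm above the bench; it reaches 92 mm from the stud axis on this side and 39 mm on the other (heel) side. A 15 mm nut and screw end stand 10 mm above it at 75 mm from the axis.
- foot: Round black rubber foot, 18 mm across, under the strap, 75 mm from the stud axis. Origin: centre of its underside, 2.5 mm above the module's top while the lever is up. It comes down in step with the lever, about 4.7 mm when the lever is pressed fully down, giving way like a spring (4 N/mm) on the module.
- cam_pin (a point): Middle of the lever's level hinge pin, on the stud axis, 87.5 mm above the bench.
- lever (a joint): Cam lever angle, rad. 0: released, the lever rises at 0.96 rad (55 degrees) above level, pointing from the stud away from the strap's foot end (in line with the strap, opposite side). 0.96: fully down, lever level. Starts between 0 and 0.15. Stiff friction (0.28 N m, about 3.5 N at the end) keeps it where it is left; it locks by itself when down.
- lever_end (a point): On the middle of the upper face of the red grip, 85 mm along the lever from the hinge pin (6 mm off the lever's centre line). The grip is 20 mm wide, 12 mm thick and ends 96 mm from the pin. With the lever fully down this point is 93.5 mm above the bench.
- solder_reel: Loose reel of grey solder wire with orange flanges, 54 mm across, 46 mm tall, standing by the fixture. Origin: centre of its underside.
- screw_jar: Loose small green glass jar with a steel lid, 52 mm across, 60 mm tall. Origin: centre of its underside.
- oil_bottle: Loose small blue bottle with white cap, 40 mm across, 85 mm tall. Origin: centre of its underside.
- screwdriver: Loose yellow-handled screwdriver, about 160 mm long, lying on the bench to the robot's side of the fixture.
Not all that is in view belongs to the job. There is more than one size of the module; the one meant has the size given above.

How it is judged:
By the outcome, as a careful person would: the job done as asked, in the order asked, and still so for the second after the job is handed in, with the robot touching nothing.
It also fails if it takes over 50 s, if anything falls off the work surface, if the arm or the gripper's body presses on something with over 40 N, if the wrist force passes 120 N, or if a joint passes its speed limit or range.

### The arm

A 6-joint arm with a two-finger parallel gripper is mounted at the origin on the work surface. World frame = base frame: x ahead of the robot, y to its left, z up, the work surface at z = 0. Lengths are in mm, angles in rad, forces in N, time in s.
With the tool pointing down it reaches from about 300 to 775 mm from the base axis. Payload 14.6 kg.
Tool frame: the origin (TCP) lies on the front face of the gripper's body, between the roots of the fingers; the fingertips stand 97 mm ahead of it and the grasp point (between the pads) lies 78 mm ahead of it; z points along the fingers, y is the line along which they close (so a half turn about z gives the same grasp; the last joint's range is limited). The gripper opens to 94 mm and grips with 3 to 60 N. Pads are 16 mm wide; open, the fingers measure 119 mm over their backs; the gripper's body (75 mm by 177 mm) begins 78 mm behind the grasp point.
Start: joints at [-1.288, 0.3, 1.521, -0, 1.321, -0.067], TCP at [188.483, -516.686, 302.646] pointing down, gripper open.
Joint ranges: [-3.03, 3.03], [-0.79, 2.21], [0.23, 2.52], [-1.04, 4.18], [0, 3.07], [-2.55, 2.55]. Speed limits (rad/s): [2.22, 2.22, 2.57, 3.14, 3.14, 3.14].

### API

Orientations are given as [roll, pitch, yaw] about the fixed x, y, z axes, in that order (R = Rz(yaw) Ry(pitch) Rx(roll)).
In Python, from cell import * gives the robot as it stands.
- The arm moves only by the tool carry_out, never from a script. Its arguments are lists of equal length, an entry for each row: "slide": the shift along the world's x, y, z scaled (see below), a list of three; "dr": the turn, a rotation vector about the world's x, y, z scaled (see below), a list of three; "gripper": the opening in per cent of the stroke, from 0 (shut) to 100 (fully open). A call has 1 to 10 rows; each row is the pose to reach, as a shift and turn from the pose commanded when the call began, turning the shorter way round; what a row does not reach only later rows make up. The controller multiplies each number of a shift by 0.25 m and each number of a turn by 360 degrees. A row lasts 1/12 s, in which the tool goes at most 41.7 mm and 7.16 degrees, less where a joint would pass 70% of its speed; a pose out of reach is approached as far as the arm can. A call with a number of a shift or a turn outside -1 to 1 is refused whole. A call with a gripper value outside its range is refused whole. The fingers move at their own pace and stop on an object; "newtons" is the grip in N (left out, the last holds). Time passes only in rows, so rows that repeat a pose let the fingers close. It gives the time, the measured TCP pose, the force, the opening and the grip force at its end, in the units of the state.
- read_state(): the state, without advancing time (a new reading comes with each control period).
- camera(name): name is "side" or "top" or "wrist"; returns the picture (384x512x3 uint8, red, green, blue); there is no depth.
- camera_model(name): a dict with "vfov" (degrees; the focal length in pixels is half the picture's height over the tangent of half this angle, whatever the lens; pixels are square), "cx", "cy" (the principal point, pixels), "R" (3x3) and "t" (3): a world point X has camera coordinates R X + t. Camera axes: x right, y down, z forward; pixel columns grow to the right and rows downward; lengths in mm; the calibration is good to about 2 mm. A picture is of the moment at which its call begins: read the wrist's pose just before it. camera_model takes no time and is no camera call; for the wrist camera it gives the pose at the moment of the call.
- sign_off(): hands the job in; it is judged then, once.
The state is a dict: "clock": time; "joints": joint angles; "qd": joint speeds; "effort": joint torques, N m; "eef_pos": TCP position; "eef_rot": TCP orientation; "wrist_force": force on the tool from outside, world axes, zero at the start; "moment": the same for the moment, N m; "finger_gap": finger opening in mm; "finger_force": force on a finger pad.
Only numpy, scipy, OpenCV 4.12 (cv2) and the standard library are available. Lean on these libraries where they do the work, as an engineer would, in place of code of your own. Each camera call takes 0.05 s, during which the arm holds its last target. There are 200 camera calls.

## Working session

There is one attempt and no reset: what is moved stays moved. The work goes in short steps, Python scripts to look and compute and a tool call to move; the robot and the scene stay as the last step left them, time stands still between calls to the robot, and variables do not carry over. Pictures are saved under pics/ and viewed, at most 10 in all, crops included, and the job is handed in when it is done.

Besides the shell and the picture viewer there is one more tool, called after "Request:" as a command line: name --argument value ..., lists and objects as JSON in quotes. carry_out: Moves the arm, as the interface text tells. Its arguments: {"type":"object","properties":{"slide":{"type":"array","items":{"type":"array","items":{"type":"number","minimum":-1,"maximum":1}}},"dr":{"type":"array","items":{"type":"array","items":{"type":"number","minimum":-1,"maximum":1}}},"gripper":{"type":"array","items":{"type":"number"}},"newtons":{"type":"number"}},"required":["slide","dr","gripper"]}

```bash
mkdir -p pics; python3 - <<'E'
from cell import *
import cv2, numpy as np
s=read_state();print(s['clock'],s['eef_pos'],s['eef_rot'],s['finger_gap'])
for n in ("side","top"):
    cv2.imwrite(f"pics/{n}0.png",camera(n)[:,:,::-1]);m=camera_model(n);print(n,m)
E
```

```text
0.0 [ 188.44628657 -516.54291333  302.08130843] [-3.14044864e+00 -9.64020811e-05  3.49787930e-01] 94.13098834292315
side {'vfov': 52.66163556422026, 'cx': 253.65770029175823, 'cy': 192.12680744601505, 'R': array([[-0.86607945, -0.49987702, -0.00541686],
       [-0.36836067,  0.64546671, -0.66909128],
       [ 0.33795976, -0.57749085, -0.74316049]]), 't': array([505.5358108 , 302.94909097, 791.58106686])}
top {'vfov': 54.72777000848941, 'cx': 258.15748010998163, 'cy': 195.26259352026153, 'R': array([[-0.01287668, -0.99853491, -0.05255691],
       [-0.98858948,  0.02060244, -0.14921925],
       [ 0.15008343,  0.05003576, -0.98740639]]), 't': array([ 10.89043169, 617.25467896, 784.7258317 ])}
```

View pics/top0.png

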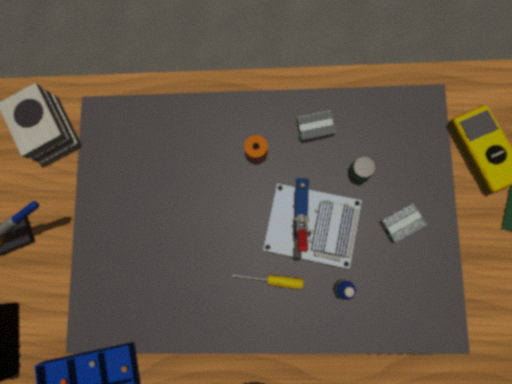

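View pics/side0.png

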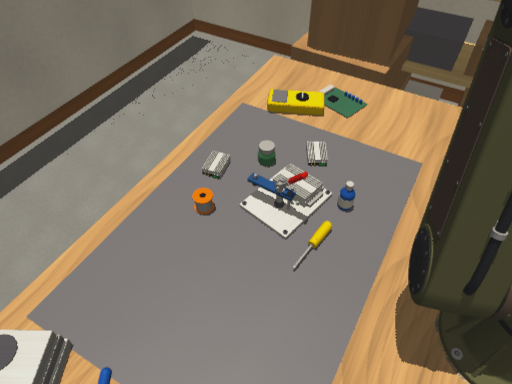

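```bash
cat > h.py <<'E'
from cell import *
import cv2, numpy as np
def ray(n,uv,z):
    m=camera_model(n);f=192/np.tan(np.radians(m['vfov']/2))
    d=m['R'].T@np.array([(uv[0]-m['cx'])/f,(uv[1]-m['cy'])/f,1]);c=-m['R'].T@m['t']
    return c+d*(z-c[2])/d[2]
def proj(n,X):
    m=camera_model(n);f=192/np.tan(np.radians(m['vfov']/2))
    p=m['R']@np.array(X)+m['t'];return np.array([m['cx'],m['cy']])+f*p[:2]/p[2]
def blob(mask):
    n,l,st,c=cv2.connectedComponentsWithStats(mask.astype(np.uint8))
    i=1+st[1:,4].argmax();return (l==i).astype(np.uint8),c[i]
E
python3 - <<'E'
from h import *
im=cv2.imread('pics/top0.png')
c=im[160:300,220:380];cv2.imwrite('pics/topc.png',cv2.resize(c,None,fx=5,fy=4.2*5/4.2*0.8,interpolation=cv2.INTER_CUBIC))
s=cv2.imread('pics/side0.png')[140:250,220:350];cv2.imwrite('pics/sidec.png',cv2.resize(s,None,fx=5,fy=5,interpolation=cv2.INTER_CUBIC))
b,g,r=[im[:,:,i].astype(int) for i in range(3)]
roi=np.zeros(b.shape,bool);roi[175:275,255:370]=1
m,_=blob(roi&((b+g+r)>300))
m=cv2.morphologyEx(m,cv2.MORPH_CLOSE,np.ones((9,9)))
cn=max(cv2.findContours(m,0,2)[0],key=cv2.contourArea)
W=np.array([ray('top',p[0],12)[:2] for p in cn],np.float32)
rc=cv2.minAreaRect(W);print('plate',rc,cv2.boxPoints(cv2.minAreaRect(cn)).tolist())
for nm,mk,z in (('blue',(b>r+35)&(b>g+25),72),('red',(r>g+60)&(r>b+60)&(g<60),130)):
    k,ce=blob(mk&roi);q=cv2.minAreaRect(cv2.findContours(k,0,2)[0][0]);print(nm,ce,k.sum(),q,ray('top',ce,z))
    print([ray('top',p,z)[:2].round(1).tolist() for p in cv2.boxPoints(q)])
E
```

```text
plate ((544.9549560546875, -151.18551635742188), (140.6444091796875, 162.65252685546875), 77.19136047363281) [[288.19232177734375, 257.0384826660156], [302.19232177734375, 187.0384521484375], [363.923095703125, 199.38458251953125], [349.923095703125, 269.3846130371094]]
blue [301.35897436 197.38746439] 351 ((301.5, 196.5), (35.0, 11.0), 90.0) [606.91697532 -94.01090067  72.        ]
[[647.5, -83.6], [647.0, -107.4], [570.8, -104.9], [571.2, -81.5]]
red [301.96045198 240.07909605] 177 ((302.0, 240.0), (20.0, 8.0), 90.0) [513.81787816 -88.76889489 130.        ]
[[533.7, -81.6], [533.4, -97.3], [494.4, -96.0], [494.6, -80.5]]
```

View pics/topc.png

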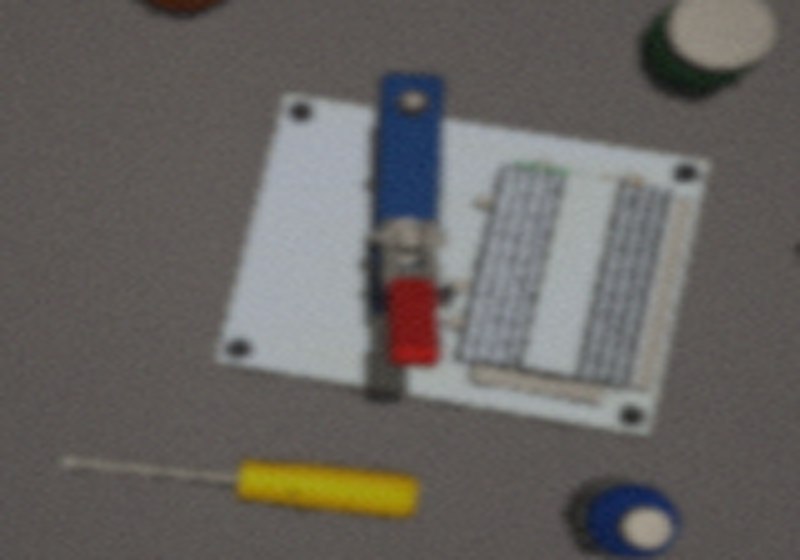

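View pics/sidec.png

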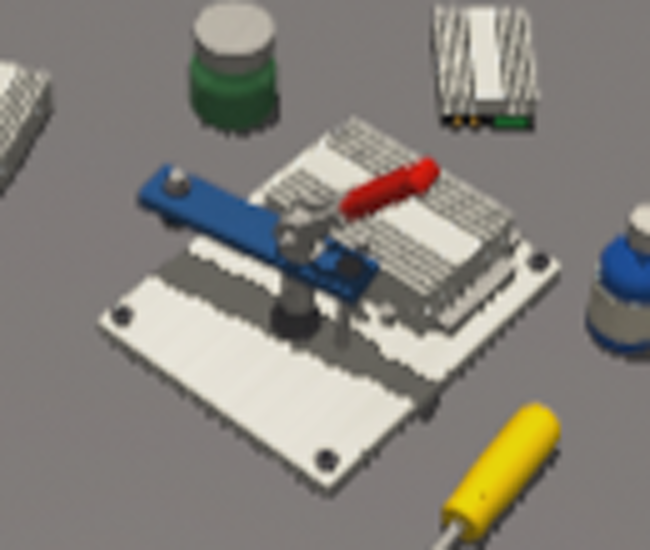

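The plate corners in the top picture are at about (276.6,183.8), (362,199.5), (350.4,268.5) and (263.6,250.5). The strap points up the image with its nut at (303,185), and the red lever is raised toward the image bottom. The side view agrees.

```bash
python3 - <<'E'
from h import *
P=np.array([ray('top',p,12)[:2] for p in [(276.6,183.75),(362,199.5),(350.4,268.5),(263.6,250.5)]])
M=np.array([[80,100],[80,-100],[-80,-100],[-80,100]])
c=P.mean(0);z=((P-c)@[1,1j]);w=M@[1,1j];a=np.angle((z*w.conj()).sum());
R=np.array([[np.cos(a),-np.sin(a)],[np.sin(a),np.cos(a)]])
print('c',c,'yaw',a,'scale',abs((z*w.conj()).sum())/(abs(w)**2).sum());print((M@R.T+c-P).round(1))
F=lambda x,y:(c+R@[x,y]).round(1)
S=F(0,30);print('stud',S,'module',F(0,-45),'pin',F(-18,3))
nut=ray('top',(220+412/5,160+100/4),82);d=nut[:2]-S;print('nut',nut,np.hypot(*d),'swing',np.arctan2(d[1],d[0])-a+np.pi/2, np.arctan2(d[1],d[0]))
side=ray('side',(220+178/5,140+178/5),82);print('nut side',side)
# stud check: cam pin in both views
print('campin top',proj('top',[*S,87.5]),'side',proj('side',[*S,87.5]), 'corner side',[proj('side',[*(c+R@m),12]).round(1).tolist() for m in M])
for n,p,zz in (('jar',(220+722/5,160+35/4),60),('oil',(220+648/5,160+527/4),85),('reel',(256.5,147),46),('sd',(220+325/5,160+490/4),25)):
    print(n,ray('top',p,zz)[:2].round(0))
# lever angle from lever end
u=-d/np.hypot(*d)
for l in(0,.08,.15):
    e=.96-l;X=S+u*(85*np.cos(e)-6*np.sin(e));X=[*X,87.5+85*np.sin(e)+6*np.cos(e)];print(l,X,proj('top',X),proj('side',X))
s=read_state();print(s['joints'])
E
```

```text
c [ 551.02122802 -122.18618636] yaw -0.21203825049216427 scale 0.9925821121625396
[[ 1.3  0.1]
 [ 0.4 -0.3]
 [-0.7 -0.7]
 [-1.   1. ]]
stud [557.3 -92.9] module [ 541.6 -166.2] pin [ 534.1 -115.5]
nut [632.20698244 -96.37156284  82.        ] 74.98738405071558 swing 1.7365227322262342 -0.04631184506082667
nut side [629.76841212 -90.66930821  82.        ]
campin top [302.00708402 219.76617763] side [281.22964247 183.776173  ] corner side [[239.6, 203.0], [287.1, 163.9], [333.2, 191.2], [286.8, 236.1]]
jar [ 669. -234.]
oil [ 410. -185.]
reel [729.   3.]
sd [424. -55.]
0 [np.float64(513.5129495420257), np.float64(-90.87068988338413), np.float64(160.5724032220196)] [304.12570327 239.73993284] [299.15627219 169.53866066]
0.08 [np.float64(507.81969583407306), np.float64(-90.60683613609649), np.float64(156.83571157160387)] [303.94236176 242.83331223] [301.200551   171.61377342]
0.15 [np.float64(503.09653567953615), np.float64(-90.38794135821695), np.float64(153.2014004191726)] [303.77199751 245.3850529 ] [302.87360454 173.49525953]
[-1.28762818e+00  3.00445736e-01  1.52147339e+00  5.44731665e-06
  1.32068913e+00 -6.66120300e-02]
```

Request:
carry_out --slide '[[0.885,0.932,0],[0.885,0.932,0],[0.885,0.932,0],[0.885,0.932,0],[0.885,0.932,0],[0.885,0.932,0],[0.885,0.932,0],[0.885,0.932,0],[0.885,0.932,0],[0.885,0.932,0]]' --dr '[[0,0,-0.089],[0,0,-0.089],[0,0,-0.089],[0,0,-0.089],[0,0,-0.089],[0,0,-0.089],[0,0,-0.089],[0,0,-0.089],[0,0,-0.089],[0,0,-0.089]]' --gripper '[0,0,0,0,0,0,0,0,0,0]' --newtons 20

```text
clock: 0.93
eef_pos: [410.7, -282.2, 302.4]
eef_rot: [-3.141, 0.001, -0.206]
wrist_force: [-0.1, -0.7, -0.8]
finger_gap: 30.9
finger_force: 0.0
```

Request:
carry_out --slide '[[0.885,0.932,0],[0.885,0.932,0],[0.885,0.932,0],[0.885,0.932,0],[0.885,0.932,0],[0.885,0.932,0],[0.885,0.932,0],[0.885,0.932,0],[0.885,0.932,0],[0.885,0.932,0]]' --dr '[[0,0,0],[0,0,0],[0,0,0],[0,0,0],[0,0,0],[0,0,0],[0,0,0],[0,0,0],[0,0,0],[0,0,0]]' --gripper '[0,0,0,0,0,0,0,0,0,0]'

```text
clock: 1.77
eef_pos: [631.2, -51.2, 301.7]
eef_rot: [3.141, 0.001, -0.209]
wrist_force: [-0.0, 0.2, -0.6]
finger_gap: 0.4
finger_force: 0.0
```

Request:
carry_out --slide '[[0,0,-0.15],[0,0,-0.3],[0,0,-0.4],[0,0,-0.5],[0,0,-0.55],[0,0,-0.6],[0,0,-0.6]]' --dr '[[0,0,0],[0,0,0],[0,0,0],[0,0,0],[0,0,0],[0,0,0],[0,0,0]]' --gripper '[0,0,0,0,0,0,0]'

```text
clock: 2.35
eef_pos: [630.2, -51.8, 151.0]
eef_rot: [3.141, 0.003, -0.211]
wrist_force: [-0.2, 1.1, -0.9]
finger_gap: 0.5
finger_force: 0.0
```

```bash
python3 - <<'E'
from h import *
a=-0.212;S=np.array([557,-92])
R=np.array([[np.cos(a),-np.sin(a)],[np.sin(a),np.cos(a)]])
p0=np.array([631,-51])
for s in (1.74,1.55,1.35,1.15,.95,.75,.55,.35,.2,.1,.05,0):
    o=14+8*abs(np.cos(s))+12.5*abs(np.sin(s));q=S+R@(72*np.array([np.sin(s),-np.cos(s)])+o*np.array([np.cos(s),np.sin(s)]))
    print(s,q.round(1),((q-p0)/250).round(3))
cv2.imwrite('pics/top1.png',cv2.resize(camera('top')[150:290,220:380,::-1],None,fx=4,fy=4,interpolation=cv2.INTER_CUBIC))
print(read_state()['eef_pos'])
E
```

```text
1.74 [630.1 -67.4] [-0.004 -0.066]
1.55 [633.2 -82.7] [ 0.009 -0.127]
1.35 [634.1 -96.8] [ 0.012 -0.183]
1.15 [ 632.  -111.5] [ 0.004 -0.242]
0.95 [ 626.8 -125.9] [-0.017 -0.3  ]
0.75 [ 618.3 -139.3] [-0.051 -0.353]
0.55 [ 606.7 -150.9] [-0.097 -0.399]
0.35 [ 592.5 -159.8] [-0.154 -0.435]
0.2 [ 580.5 -164.3] [-0.202 -0.453]
0.1 [ 572.  -166.1] [-0.236 -0.461]
0.05 [ 567.7 -166.7] [-0.253 -0.463]
0 [ 563.4 -167. ] [-0.271 -0.464]
[630.74497624 -51.51213857 152.58669868]
```

View pics/top1.png

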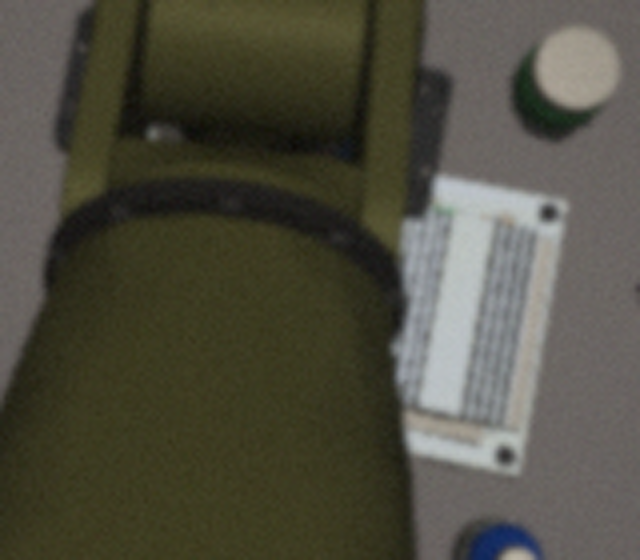

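The arm hides the clamp from above, but the module and the jar at the right are undisturbed. I'll start the push.

Request:
carry_out --slide '[[-0.002,-0.033,0],[-0.003,-0.066,0],[0.005,-0.096,0],[0.009,-0.127,0],[0.011,-0.155,0],[0.012,-0.183,0],[0.009,-0.212,0],[0.004,-0.242,0],[-0.006,-0.271,0],[-0.017,-0.3,0]]' --dr '[[0,0,0],[0,0,0],[0,0,0],[0,0,0],[0,0,0],[0,0,0],[0,0,0],[0,0,0],[0,0,0],[0,0,0]]' --gripper '[0,0,0,0,0,0,0,0,0,0]'

```text
clock: 3.23
eef_pos: [626.5, -126.4, 152.6]
eef_rot: [-3.142, -0.0, -0.209]
wrist_force: [0.8, 1.6, 0.9]
finger_gap: 0.4
finger_force: 0.8
```

```bash
python3 - <<'E'
from h import *
cv2.imwrite('pics/side1.png',cv2.resize(camera('side')[90:250,200:360,::-1],None,fx=3.7,fy=3.7,interpolation=cv2.INTER_CUBIC))
s=read_state();print(s['eef_pos'],s['wrist_force'])
E
```

```text
[ 626.08049273 -127.61627214  152.6204033 ] [-0.41129277 -0.57760771  0.11895519]
```

View pics/side1.png

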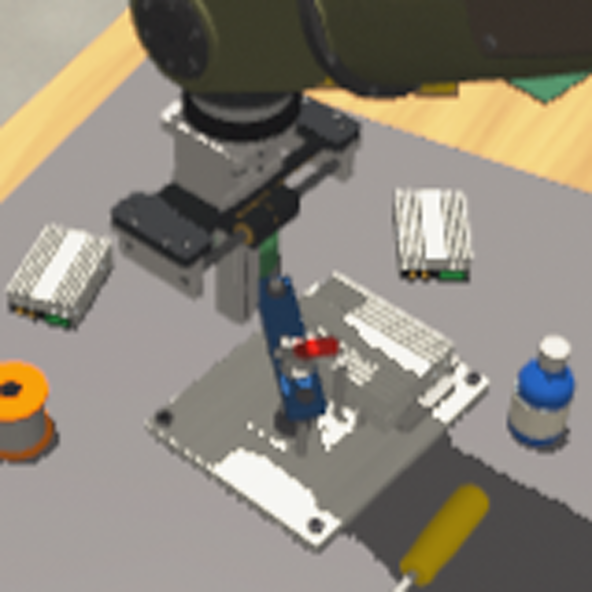

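The side view shows the finger against the strap, which has turned part-way. The lever is up and clear of the gripper.

Request:
carry_out --slide '[[-0.015,-0.027,0],[-0.034,-0.053,0],[-0.056,-0.077,0],[-0.08,-0.099,0],[-0.107,-0.118,0],[-0.137,-0.135,0],[-0.16,-0.145,0],[-0.185,-0.153,0],[-0.2,-0.157,0],[-0.21,-0.16,0]]' --dr '[[0,0,0],[0,0,0],[0,0,0],[0,0,0],[0,0,0],[0,0,0],[0,0,0],[0,0,0],[0,0,0],[0,0,0]]' --gripper '[0,0,0,0,0,0,0,0,0,0]'

```text
clock: 4.12
eef_pos: [573.8, -165.8, 152.8]
eef_rot: [3.142, -0.0, -0.209]
wrist_force: [1.3, 0.8, 0.3]
finger_gap: 0.5
finger_force: 0.6
```

Request:
carry_out --slide '[[-0.008,0,0],[-0.016,0,0],[-0.024,0,0],[-0.03,0,0],[-0.03,0,0]]' --dr '[[0,0,0],[0,0,0],[0,0,0],[0,0,0],[0,0,0]]' --gripper '[0,0,0,0,0]'

```text
clock: 4.53
eef_pos: [567.0, -165.7, 152.9]
eef_rot: [-3.142, -0.002, -0.209]
wrist_force: [3.2, -1.5, -1.3]
finger_gap: 0.5
finger_force: 2.1
```

Request:
carry_out --slide '[[-0.004,0.001,0],[-0.008,0.002,0],[-0.012,0.003,0],[-0.012,0.003,0]]' --dr '[[0,0,0],[0,0,0],[0,0,0],[0,0,0]]' --gripper '[0,0,0,0]'

```text
clock: 4.87
eef_pos: [565.5, -165.4, 153.3]
eef_rot: [3.141, -0.007, -0.21]
wrist_force: [19.6, -4.1, -8.4]
finger_gap: 0.2
finger_force: 9.9
```

Request:
carry_out --slide '[[-0.003,0.001,0],[-0.006,0.001,0],[-0.006,0.001,0]]' --dr '[[0,0,0],[0,0,0],[0,0,0]]' --gripper '[0,0,0]'

```text
clock: 5.12
eef_pos: [564.9, -165.2, 153.5]
eef_rot: [3.141, -0.01, -0.21]
wrist_force: [27.1, -5.3, -12.5]
finger_gap: 0.5
finger_force: 13.7
```

The strap has come up hard against its stop at 27 N. I'll back off, rise and look.

Request:
carry_out --slide '[[0.06,-0.013,0],[0.14,-0.03,0],[0.14,-0.03,0.15],[0.14,-0.03,0.3],[0.14,-0.03,0.45],[0.14,-0.03,0.56],[0.14,-0.03,0.56]]' --dr '[[0,0,0],[0,0,0],[0,0,0],[0,0,0],[0,0,0],[0,0,0],[0,0,0]]' --gripper '[0,0,0,0,0,0,0]'

```text
clock: 5.7
eef_pos: [598.1, -172.3, 299.0]
eef_rot: [3.141, -0.008, -0.209]
wrist_force: [0.2, 0.2, 0.9]
finger_gap: 0.5
finger_force: 0.0
```

Request:
carry_out --slide '[[0,0.16,0],[0,0.32,0],[0,0.48,0],[0,0.64,0],[0,0.8,0],[0,0.96,0],[0,1,0],[0,1,0]]' --dr '[[0,0,0],[0,0,0],[0,0,0],[0,0,0],[0,0,0],[0,0,0],[0,0,0],[0,0,0]]' --gripper '[0,0,0,0,0,0,0,0]'

```text
clock: 6.37
eef_pos: [596.8, 80.5, 292.0]
eef_rot: [3.141, 0.001, -0.206]
wrist_force: [-0.1, -0.6, -0.5]
finger_gap: 0.4
finger_force: 0.0
```

```bash
python3 - <<'E'
from h import *
t=camera('top')[160:280,230:380,::-1];s=camera('side')[130:250,220:370,::-1]
im=np.vstack([cv2.resize(x,None,fx=2.5*1.0,fy=2.5,interpolation=cv2.INTER_CUBIC) for x in (t,s)])
cv2.imwrite('pics/both2.png',im);st=read_state();print(st['eef_pos'],st['wrist_force'])
E
```

```text
[597.14173505  77.31937582 292.12872919] [-0.34468082 -0.49562845  0.05270183]
```

View pics/both2.png

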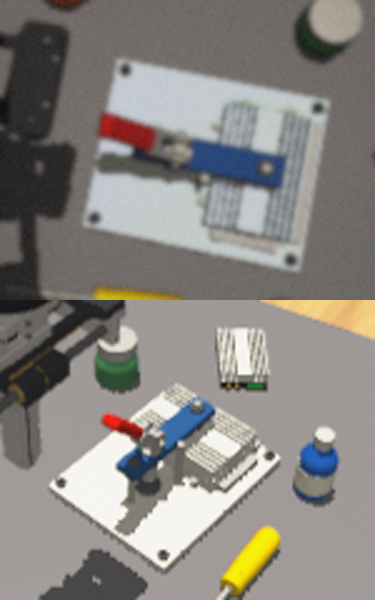

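```bash
python3 - <<'E'
from h import *
print(proj('top',[541.2,-165.3,82]), ray('top',(336.4,227.2),82))
S=np.array([557,-92.]);u=np.array([.21,.978])
for n in('top','side'):
    im=camera(n).astype(int);r,g,b=im[...,0],im[...,1],im[...,2]
    roi=np.zeros(r.shape,bool);roi[150:240,240:340]=1
    k,ce=blob((r>g+60)&(r>b+60)&(g<70)&roi);print(n,ce,k.sum())
    for l in(0,.08,.15,.3):
        e=.96-l;q=lambda a:[*(S+u*a*np.cos(e)),87.5+a*np.sin(e)]
        print(l,proj(n,q(75)),proj(n,q(96)),q(96))
    ys,xs=np.nonzero(k);print(xs.min(),xs.max(),ys[xs.argmin()],ys[xs.argmax()])
E
```

```text
[336.80791392 227.06694472] [ 540.93580351 -164.44198688   82.        ]
top [280.4        212.25555556] 180
0 [281.66603876 212.9982028 ] [275.5102558  210.85960804] [np.float64(568.5621629192208), np.float64(-38.15335554762918), np.float64(166.14239055689583)]
0.08 [279.24056294 212.72039287] [272.38452832 210.51186977] [np.float64(569.8449670670434), np.float64(-32.1791533734837), np.float64(161.49093237430105)]
0.15 [277.26549214 212.52016432] [269.85354877 210.26547501] [np.float64(570.9002884083072), np.float64(-27.264371127026365), np.float64(157.03156873953367)]
0.3 [273.54008283 212.2281467 ] [265.12583575 209.92099968] [np.float64(572.9262433869869), np.float64(-17.829209369175373), np.float64(146.35921778944964)]
270 291 208 212
side [268.45070423 179.94366197] 71
0 [270.64787381 176.00668429] [267.41537672 173.53660315] [np.float64(568.5621629192208), np.float64(-38.15335554762918), np.float64(166.14239055689583)]
0.08 [269.27209531 178.19710899] [265.61881539 176.40076963] [np.float64(569.8449670670434), np.float64(-32.1791533734837), np.float64(161.49093237430105)]
0.15 [268.13632683 180.14504672] [264.13811076 178.94789715] [np.float64(570.9002884083072), np.float64(-27.264371127026365), np.float64(157.03156873953367)]
0.3 [265.94767489 184.36133628] [261.29480506 184.45711983] [np.float64(572.9262433869869), np.float64(-17.829209369175373), np.float64(146.35921778944964)]
261 276 177 182
```

In the top half the strap lies over the module with its nut at (266,168), matching swing 0. The red lever points left and is still up, at about 0.1 rad. Next I go above the lever end.

Request:
carry_out --slide '[[-0.03,-0.13,0],[-0.06,-0.26,0],[-0.09,-0.39,0],[-0.127,-0.52,0],[-0.127,-0.52,-0.04],[-0.127,-0.52,-0.08],[-0.127,-0.52,-0.08],[-0.127,-0.52,-0.08]]' --dr '[[0,0,0],[0,0,0],[0,0,0],[0,0,0],[0,0,0],[0,0,0],[0,0,0],[0,0,0]]' --gripper '[0,0,0,0,0,0,0,0]'

```text
clock: 7.23
eef_pos: [565.4, -51.8, 271.9]
eef_rot: [-3.142, 0.002, -0.209]
wrist_force: [0.8, 0.1, 0.3]
finger_gap: 0.7
finger_force: 0.0
```

Request:
carry_out --slide '[[0,0.001,-0.035],[0,0.002,-0.068],[0.005,0.022,-0.086],[0.009,0.043,-0.104],[0.014,0.064,-0.132],[0.018,0.085,-0.16]]' --dr '[[0,0,0],[0,0,0],[0,0,0],[0,0,0],[0,0,0],[0,0,0]]' --gripper '[0,0,0,0,0,0]'

```text
clock: 7.73
eef_pos: [570.4, -30.0, 232.5]
eef_rot: [-3.141, -0.001, -0.209]
wrist_force: [1.4, 0.9, 4.7]
finger_gap: 0.5
finger_force: 1.6
```

```bash
python3 - <<'E'
from h import *
s=camera('side')[110:230,210:360,::-1]
cv2.imwrite('pics/side3.png',cv2.resize(s,None,fx=4,fy=4,interpolation=cv2.INTER_CUBIC));st=read_state();print(st['eef_pos'],st['wrist_force'])
E
```

```text
[570.11641927 -29.31269356 230.99151166] [1.61205464 0.19725095 0.47453626]
```

View pics/side3.png

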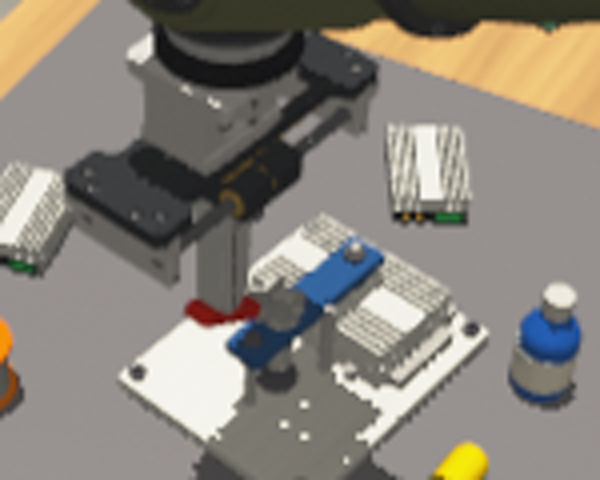

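The side view shows the fingertips on the red grip, the lever part-way down and the strap still in place. I'll continue along the arc.

Request:
carry_out --slide '[[0.004,0.016,-0.031],[0.007,0.032,-0.063],[0.009,0.039,-0.088],[0.01,0.046,-0.114],[0.011,0.05,-0.14],[0.012,0.054,-0.16],[0.012,0.054,-0.166],[0.012,0.054,-0.166]]' --dr '[[0,0,0],[0,0,0],[0,0,0],[0,0,0],[0,0,0],[0,0,0],[0,0,0],[0,0,0]]' --gripper '[0,0,0,0,0,0,0,0]'

```text
clock: 8.45
eef_pos: [573.0, -17.4, 190.9]
eef_rot: [-3.141, 0.0, -0.209]
wrist_force: [1.7, 1.0, 2.8]
finger_gap: 0.4
finger_force: 0.9
```

Request:
carry_out --slide '[[0,0,-0.004],[0,0,-0.006],[0,0,-0.006]]' --dr '[[0,0,0],[0,0,0],[0,0,0]]' --gripper '[0,0,0]'

```text
clock: 8.7
eef_pos: [573.1, -17.4, 190.5]
eef_rot: [-3.141, -0.001, -0.21]
wrist_force: [-1.5, 3.5, 11.9]
finger_gap: 0.8
finger_force: 6.2
```

Request:
carry_out --slide '[[0,0,-0.003],[0,0,-0.006],[0,0,-0.006]]' --dr '[[0,0,0],[0,0,0],[0,0,0]]' --gripper '[0,0,0]'

```text
clock: 8.95
eef_pos: [573.3, -17.3, 190.0]
eef_rot: [-3.141, -0.002, -0.209]
wrist_force: [-6.9, 4.2, 22.6]
finger_gap: 0.5
finger_force: 11.2
```

Request:
carry_out --slide '[[0,0,0.1],[0,0,0.25],[0,0,0.4],[0.1,0.15,0.4],[0.1,0.3,0.4],[0.1,0.46,0.4],[0.1,0.6,0.4],[0.1,0.6,0.4],[0.1,0.6,0.4]]' --dr '[[0,0,0],[0,0,0],[0,0,0],[0,0,0],[0,0,0],[0,0,0],[0,0,0],[0,0,0],[0,0,0]]' --gripper '[0,0,0,0,0,0,0,0,0]'

```text
clock: 9.7
eef_pos: [597.6, 133.8, 287.3]
eef_rot: [3.141, 0.001, -0.207]
wrist_force: [-0.3, -0.4, 0.1]
finger_gap: 0.0
finger_force: 0.0
```

```bash
python3 - <<'E'
from h import *
t=camera('top')[160:280,230:380,::-1];s=camera('side')[130:250,220:370,::-1]
im=np.vstack([cv2.resize(x,None,fx=2.5*1.0,fy=2.5,interpolation=cv2.INTER_CUBIC) for x in (t,s)])
cv2.imwrite('pics/both4.png',im);st=read_state();print(st['eef_pos'],st['wrist_force'])
S=np.array([557,-92.]);u=np.array([.21,.978])
for n in('top','side'):
    i=camera(n).astype(int);r,g,b=i[...,0],i[...,1],i[...,2]
    roi=np.zeros(r.shape,bool);roi[150:240,230:340]=1
    k,ce=blob((r>g+60)&(r>b+60)&(g<70)&roi);ys,xs=np.nonzero(k);print(n,ce,k.sum(),xs.min())
    for e in (0,.05,.1,.2):
        q=lambda a:[*(S+u*a*np.cos(e)),87.5+a*np.sin(e)];print(e,proj(n,q(96)),proj(n,q(70)))
E
```

```text
[597.93174292 131.80495144 287.63191113] [-0.07952913 -0.57821498 -0.58170419]
top [269.10313901 212.75784753] 223 257
0 [256.72779135 211.17006274] [268.78789744 213.52186925]
0.05 [256.65506221 210.93714721] [268.78836679 213.36230316]
0.1 [256.69398853 210.72387335] [268.87093937 213.21772206]
0.2 [257.11442807 210.35982634] [269.28578415 212.97574755]
side [262.45985401 199.32846715] 137 253
0 [255.44957403 206.04287121] [262.67383121 199.86529652]
0.05 [255.47947597 204.70980152] [262.71515567 198.89069723]
0.1 [255.57763504 203.31197239] [262.80480118 197.8721458 ]
0.2 [255.98037531 200.33591237] [263.12943297 195.71344321]
```

View pics/both4.png

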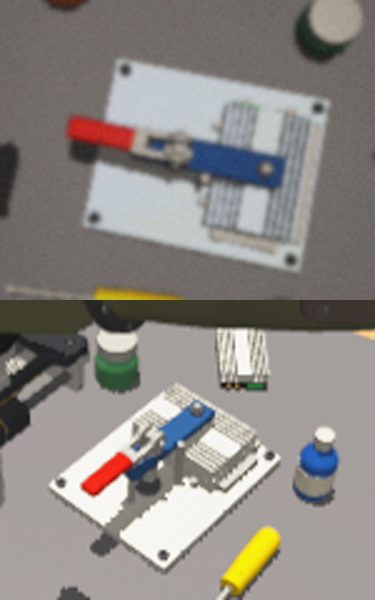

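The lever now lies level, with the red grip at (100,131) in the top half. The strap is still at its stop with the nut at (266,168), and the module and the loose things have not moved.

```bash
python3 -c "
from cell import *
print(sign_off())"
```

```text
the job is handed in; nothing more can be done
None
```

The job is done and handed in: the strap lies over the module against its stop pin, and the cam lever was then pressed fully down. The last pictures, taken with the arm clear, show the module still in its nest and nothing in view moved. It took about 10 s of the 50 s, and the highest wrist force I read was about 30 N.

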